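# Open the microcentrifuge with its sunken release key

## Robot

A 7-joint arm with a two-finger parallel gripper is mounted at the origin on the work surface. World frame = base frame: x ahead of the robot, y to its left, z up, the work surface at z = 0. Lengths are in m, angles in rad, forces in N, time in s.
With the tool pointing down it reaches from about 0.4 to 0.875 m from the base axis. Payload 6.5 kg.
Tool frame: the origin (TCP) lies midway between the tips of the shut fingers; the grasp point (between the pads) lies 19 mm behind it; z points along the fingers, y is the line along which they close (so a half turn about z gives the same grasp; the last joint's range is limited). The gripper opens to 88 mm and grips with 3 to 60 N. Pads are 18 mm wide; open, the fingers measure 123 mm over their backs; the gripper's body (75 mm by 187 mm) begins 45 mm behind the grasp point.
Start: joints at [1.212, 0.536, -0.004, 1.538, 0.003, 1.067, -0.071], TCP at [0.188, -0.622, 0.239] pointing down, gripper open.
Joint ranges: [-2.7, 2.7], [-0.37, 2.16], [-1.27, 1.26], [0.24, 2.4], [-1.31, 4.45], [0.19, 1.91], [-2.76, 2.76]. Speed limits (rad/s): [2.39, 2.39, 3.14, 3.14, 3.14, 3.14, 3.14].

## Interface

Orientations are given as a 3x3 rotation matrix whose columns are the frame's x, y, z axes.
In Python, from station import manip, imaging, ticket gives the robot as it stands.
- The arm moves only by the shell command python3 -m pendant 'ROWS' [OPENING]. ROWS is JSON, a list of rows, each an object of numbers: "x", "y", "z": the shift along the tool's x, y, z normalised to -1 to 1, where 1 is 2 cm; "turn": the turn about the tool's z normalised to -1 to 1, where 1 is 8 degrees. A call has exactly 8 rows; each row shifts and turns the commanded pose from where the row before left it, along the tool's axes as they then stand; what a row does not reach is not made up. A row lasts 1/8 s, in which the tool goes at most 62.5 mm and 10.7 degrees, less where a joint would pass 70% of its speed; a pose out of reach is approached as far as the arm can. A call with a number of a shift or a turn outside -1 to 1 is refused whole. A call with a gripper value outside its range is refused whole. OPENING is the opening, from 0 (shut) to 1 (fully open), set as the call begins (- or left out, the last holds). The fingers move at their own pace and stop on an object; the grip force is fixed at half the most. Time passes only in rows, so rows that do not move let the fingers close, or fill a call up. It gives the time, the measured TCP pose, the force, the opening and the grip force at its end, in the units of the state.
- manip.get_obs(): the state, without advancing time (a new reading comes with each control period).
- imaging.capture(name): name is "scene" or "top" or "wrist"; returns a dict with "img" (420x560x3 uint8, blue, green, red), "fx", "fy", "cx", "cy" (pixels), "rvec" (rotation vector, rad) and "tvec" (3), from world to camera coordinates, as OpenCV has them. Camera axes: x right, y down, z forward; pixel columns grow to the right and rows downward; lengths in m; the calibration is good to about 2 mm. A picture is of the moment at which its call begins. There is no depth.
- ticket.hand_in(): hands the job in; it is judged then, once.
The state is a dict: "time_s": time; "qpos": joint angles; "joint_vel": joint speeds; "joint_efforts": joint torques, N m; "eef_pos": TCP position; "tcp_rot": TCP orientation; "force": force on the tool from outside, world axes, zero at the start; "ft_torque": the same for the moment, N m; "opening": finger opening in m; "gripper_force": force on a finger pad.
Only numpy, scipy, OpenCV 4.12 (cv2) and the standard library are available. Lean on these libraries where they do the work, as an engineer would, in place of code of your own. Each camera call takes 0.05 s, during which the arm holds its last target. There are 200 camera calls.

## Task

Open the centrifuge so that its rotor can be loaded: reach the fingertips into the finger well on its front deck, press the sunken lid-release key until the lid springs up, then push the raised lid back with the fingers until it stands fully open. Do not press the raised round start key, do not lift or shove the centrifuge along the bench, and leave the tube rack and its tubes, the dispenser and the storage box alone.

Things in the scene. Friction and masses are not known exactly. Their poses are not given: they have to be found in the camera images.
- centrifuge: Compact white microcentrifuge, 250 mm deep (x), 200 mm wide (y), 5 kg, loose on four rubber feet. Origin at the centre of its underside on the bench; its x axis points from its front (the side with display and knobs, turned roughly to the robot) to its back, y to its left, z up. Turned up to 0.35 rad either way. The front 70 mm of the top is a flat deck 144 mm above the bench holding the finger well and the start key; behind it lies the lid.
- well_mouth (a point): Centre of the mouth of the finger well, level with the deck (144 mm above the bench), at (-90, +35) mm from the centrifuge's origin in its own axes. The well is a rectangular recess with upright walls, 36 mm along the centrifuge's x and 52 mm along its y, 24 mm deep. Axes as the centrifuge's.
- key_face (a point): Centre of the top face of the sunken release key, a grey key 22 mm (x) by 36 mm (y) in the middle of the well; its face lies 16 mm below the deck when free and moves down with the key.
- release_key (a joint): Travel of the release key in m: 0 free, 0.0055 fully down. Spring return: about 1.5 N to start it, about 4.5 N fully down. At about 0.004 it draws back the catch and the lid springs up by itself.
- start_key (a joint): Travel of the raised round start key in m: 0 free, 0.004 fully down (5 N). To be left alone.
- start_top (a point): Centre of the top of the raised start key, a grey disc 22 mm across standing 5 mm proud of the deck, 95 mm to the right (-y of the centrifuge) of the well.
- lid (a joint): Angle of the lid in rad: 0 closed and latched, about 1.0 after the catch lets go (a spring lifts it in about a second), 1.75 fully open against its stop, leaning a little back. The damped friction hinge stays where it is left up to about 1.3 rad and beyond that eases slowly on to its stop; 1 to 3 N on the lid's underside near its free edge swings it.
- lid_hinge (a point): Middle of the lid's hinge line, along the centrifuge's y at the back of the lid: 108 mm behind the centrifuge's origin, 147 mm above the bench. The lid is a flat slab, 158 mm from hinge to free edge, 190 mm wide, 20 mm thick, with a round window; its underside passes through the hinge line.
- lid_edge (a point): Middle of the lid's free front edge, half-way through its thickness. Closed, it lies 52 mm forward of the centrifuge's origin and 157 mm above the bench; at 1.0 rad it is about 285 mm up and the lid's underside faces the front, so fingers pointing down and pushed backwards meet it. Tips 20 to 30 mm below the raised edge are low enough; much lower, the edge jams against the gripper's body.
- rack: Blue tube rack, 64 x 136 x 55 mm high, loose on the bench beside the centrifuge; origin at the centre of its underside. Leave alone.
- tube0: Specimen tube with red cap, 16 mm across, 78 mm long, standing in the rack (its cap reaches 92 mm above the bench); origin at the centre of its foot. Leave alone.
- tube1: Second such tube in the rack. Leave alone.
- tube2: Third such tube in the rack. Leave alone.
- dispenser: White pump bottle, 62 mm across, 152 mm high, beside the centrifuge; origin at the centre of its underside. Leave alone.
- cryobox: White cardboard storage box, 135 x 135 x 52 mm, beside the centrifuge; origin at the centre of its underside. Leave alone.

How it is judged:
By the outcome, as a careful person would: the job done as asked, in the order asked, and still so for the second after the job is handed in, with the robot touching nothing.
It also fails if it takes over 45 s, if anything falls off the work surface, if the arm or the gripper's body presses on something with over 40 N, if the wrist force passes 120 N, or if a joint passes its speed limit or range.

## Working session

There is one attempt and no reset: what is moved stays moved. The work goes in short steps, Python scripts to look and compute and a shell command to move; the robot and the scene stay as the last step left them, time stands still between calls to the robot, and variables do not carry over. Pictures are saved under pics/ and viewed, at most 10 in all, crops included, and the job is handed in when it is done.

```bash
mkdir -p pics; python3 - <<'E'
from station import manip, imaging
import cv2
for n in("scene","top"):
    c=imaging.capture(n); cv2.imwrite(f"pics/{n}0.png",c["img"]); print(n,c["fx"],c["cx"],c["cy"],c["rvec"],c["tvec"])
o=manip.get_obs(); print(o["time_s"],o["eef_pos"],o["tcp_rot"],o["opening"])
E
```

```text
scene 546.2723324883561 284.67067246475614 205.40356859629162 [ 1.38059383  2.3628662  -0.7605961 ] [ 0.26549962 -0.37678055  1.47402524]
top 402.56796488274335 282.7024241975495 212.11244920405045 [ 2.0189318  -2.19474757  0.2377898 ] [0.07530589 0.61056863 0.94881491]
0.1 [ 0.18742111 -0.62185011  0.23795479] [[ 9.57445393e-01  2.88613991e-01 -5.32626814e-04]
 [ 2.88614461e-01 -9.57444400e-01  1.38361021e-03]
 [-1.10631296e-04 -1.47845502e-03 -9.99998901e-01]] 0.08830999719155957
```

View pics/top0.png

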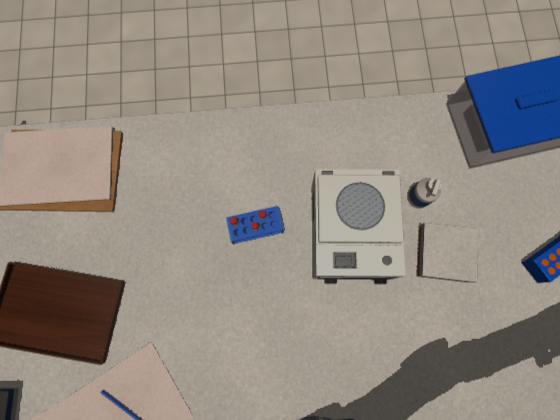

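View pics/scene0.png

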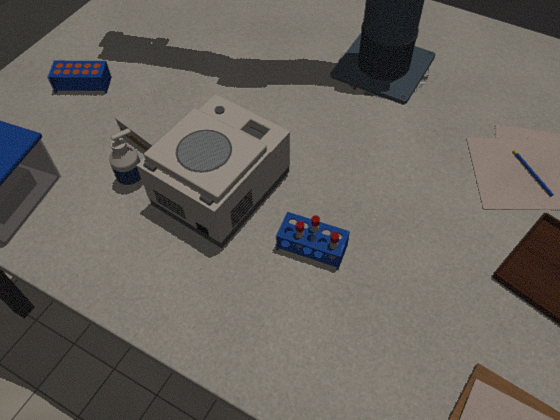

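The top picture shows the centrifuge around (360,225), with the well at about (345,261), the start key at (387,260) and the rack at (255,225). The dispenser and the box are to the right of it. I'll enlarge crops of both views.

```bash
python3 - <<'E'
import cv2,numpy as np
a=cv2.imread("pics/top0.png")[155:295,295:425]; b=cv2.imread("pics/scene0.png")[85:245,130:300]
a=cv2.resize(a,None,fx=4,fy=4,interpolation=3);b=cv2.resize(b,None,fx=3.5,fy=3.5,interpolation=3)
cv2.imwrite("pics/a.png",a);cv2.imwrite("pics/b.png",b)
E
```

```text
(no output)
```

View pics/a.png

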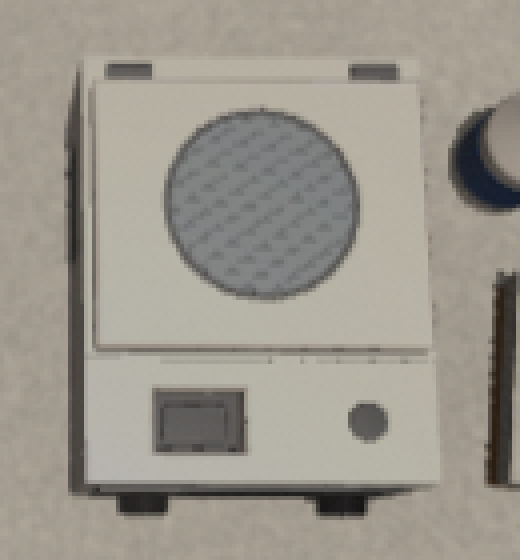

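View pics/b.png

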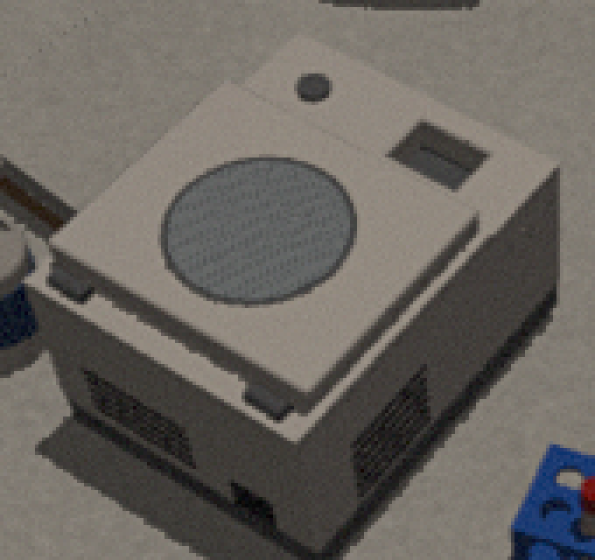

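The top crop shows the well corners at (153..246, 389..455), the start key at (368,421) and the deck front corners at (86,484) and (440,486). The scene crop shows the same features: well corners (425,122), (490,155), (460,190), (388,156) and start key (313,84). I'll fit the pose to both views.

```bash
cat > fit.py <<'E'
import cv2,numpy as np
from scipy.optimize import least_squares
cal={"top":(402.56796488274335,282.7024241975495,212.11244920405045,[2.0189318,-2.19474757,0.2377898],[0.07530589,0.61056863,0.94881491]),
"scene":(546.2723324883561,284.67067246475614,205.40356859629162,[1.38059383,2.3628662,-0.7605961],[0.26549962,-0.37678055,1.47402524])}
W=[(-72,61),(-72,9),(-108,9),(-108,61)]
P3=[(x,y,144) for x,y in W]+[(-90,-60,149),(-125,100,144),(-125,-100,144),(-50,95,167),(-50,-95,167)]
T=[(153,389),(246,389),(246,455),(153,455),(368,421),(86,484),(440,486),(97,346),(432,348)]
S=[(460,190),(388,156),(425,122),(490,155),(313,84),(558,165),(305,33),(477,212),(228,82)]
P3=np.array(P3)/1e3
px={"top":(np.array(T)+.5)/4-.5+[295,155],"scene":(np.array(S)+.5)/3.5-.5+[130,85]}
def proj(n,P):
    f,cx,cy,r,t=cal[n]; return cv2.projectPoints(P,np.array(r),np.array(t),np.array([[f,0,cx],[0,f,cy],[0,0,1]]),None)[0][:,0]
def w(p,P):
    c,s=np.cos(p[2]),np.sin(p[2]); return P@np.array([[c,-s,0],[s,c,0],[0,0,1]]).T+[p[0],p[1],0]
for names in (["top"],["scene"],["top","scene"]):
    r=least_squares(lambda p:np.concatenate([(proj(n,w(p,P3))-px[n]).ravel() for n in names]),[.6,-.1,0],loss="soft_l1")
    print(names,r.x,np.round(r.fun.reshape(-1,2),1).tolist())
p=r.x
for nm,q in dict(well=(-.09,.035,.144),start=(-.09,-.06,.149),lidedge1=(.108-.158*np.cos(1),0,.285)).items(): print(nm,w(p,np.array([q])))
E
python3 fit.py
```

```text
['top'] [ 0.56143726 -0.14737631 -0.08797525] [[-0.2, 0.3], [-0.6, 0.4], [-0.0, -0.2], [0.2, -0.3], [0.2, 0.2], [-0.3, -0.0], [0.3, -0.1], [-0.4, -0.1], [1.0, -0.2]]
['scene'] [ 0.56560311 -0.1468109  -0.09921472] [[-1.0, 0.6], [-0.3, -0.2], [-0.5, -0.7], [0.7, 0.1], [0.8, 0.2], [1.1, 0.2], [-0.7, -0.2], [0.7, 0.5], [-0.7, -1.0]]
['top', 'scene'] [ 0.56286033 -0.14765007 -0.0949649 ] [[-0.4, -0.5], [-0.8, -0.3], [-0.3, -0.9], [-0.1, -1.1], [-0.0, -0.2], [-0.6, -1.0], [-0.1, -0.4], [-0.5, -1.0], [0.9, -0.6], [-0.7, -0.6], [-0.0, -1.3], [-0.3, -1.7], [0.9, -1.0], [1.0, -0.7], [1.3, -1.1], [-0.7, -1.0], [1.1, -0.7], [-0.5, -1.9]]
well [[ 0.47658463 -0.10427377  0.144     ]]
start [[ 0.46757652 -0.19884572  0.149     ]]
lidedge1 [[ 0.58539059 -0.14979611  0.285     ]]
```

Both views agree to about 2–4 mm, putting the well at about (0.476,-0.104) with yaw -0.09. I'll turn the tool, shut the fingers and travel there high up.

```bash
python3 -m pendant '[{"turn":0.93},{"turn":0.93},{"turn":0.92},{"y":-1,"x":0.4},{"y":-1,"x":0.4},{"y":-1,"x":0.4},{"y":-1,"x":0.4},{"y":-1,"x":0.4}]' 0
python3 -m pendant '[{"y":-1,"x":0.4},{"y":-1,"x":0.4},{"y":-1,"x":0.4},{"y":-1,"x":0.4},{"y":-1,"x":0.4},{"y":-1,"x":0.4},{"y":-1,"x":0.4},{"y":-1,"x":0.4}]'
python3 -m pendant '[{"y":-1,"x":0.4},{"y":-1,"x":0.4},{"y":-1,"x":0.4},{"y":-1,"x":0.4},{"y":-1,"x":0.4},{"y":-1,"x":0.4},{"y":-1,"x":0.4},{"y":-1,"x":0.4}]'
```

```text
invalid input
invalid input
invalid input
```

```bash
python3 -m pendant '[{"x":0,"y":0,"z":0,"turn":0.93},{"x":0,"y":0,"z":0,"turn":0.93},{"x":0,"y":0,"z":0,"turn":0.92},{"x":0.4,"y":-1,"z":0,"turn":0},{"x":0.4,"y":-1,"z":0,"turn":0},{"x":0.4,"y":-1,"z":0,"turn":0},{"x":0.4,"y":-1,"z":0,"turn":0},{"x":0.4,"y":-1,"z":0,"turn":0}]' 0
```

```text
time_s: 1.1
eef_pos: [0.2372, -0.5256, 0.2384]
tcp_rot: [[0.995, -0.095, -0.0], [-0.095, -0.995, 0.001], [-0.0, -0.001, -1.0]]
force: [-0.4, -0.4, -0.2]
opening: 0.0104
gripper_force: 0.0
```

```bash
python3 -m pendant '[{"x":0.4,"y":-1,"z":0,"turn":0},{"x":0.4,"y":-1,"z":0,"turn":0},{"x":0.4,"y":-1,"z":0,"turn":0},{"x":0.4,"y":-1,"z":0,"turn":0},{"x":0.4,"y":-1,"z":0,"turn":0},{"x":0.4,"y":-1,"z":0,"turn":0},{"x":0.4,"y":-1,"z":0,"turn":0},{"x":0.4,"y":-1,"z":0,"turn":0}]'
python3 -m pendant '[{"x":0.4,"y":-1,"z":0,"turn":0},{"x":0.4,"y":-1,"z":0,"turn":0},{"x":0.4,"y":-1,"z":0,"turn":0},{"x":0.4,"y":-1,"z":0,"turn":0},{"x":0.4,"y":-1,"z":0,"turn":0},{"x":0.4,"y":-1,"z":0,"turn":0},{"x":0.4,"y":-1,"z":0,"turn":0},{"x":0.4,"y":-1,"z":0,"turn":0}]'
```

```text
time_s: 2.1
eef_pos: [0.3163, -0.3721, 0.2388]
tcp_rot: [[0.995, -0.095, 0.0], [-0.095, -0.995, -0.0], [0.0, 0.0, -1.0]]
force: [0.3, 0.7, -0.1]
opening: 0.0005
gripper_force: 0.0
time_s: 3.1
eef_pos: [0.395, -0.219, 0.2388]
tcp_rot: [[0.995, -0.095, 0.0], [-0.095, -0.995, -0.0], [0.0, 0.0, -1.0]]
force: [0.2, 0.0, -0.5]
opening: 0.0004
gripper_force: 0.0
```

```bash
python3 -m pendant '[{"x":0.48,"y":-0.87,"z":0,"turn":0},{"x":0.48,"y":-0.87,"z":0,"turn":0},{"x":0.48,"y":-0.87,"z":0,"turn":0},{"x":0.48,"y":-0.87,"z":0,"turn":0},{"x":0.48,"y":-0.87,"z":0.5,"turn":0},{"x":0.48,"y":-0.87,"z":1,"turn":0},{"x":0.48,"y":-0.87,"z":1,"turn":0},{"x":0,"y":0,"z":1,"turn":0}]'
python3 -m pendant '[{"x":0,"y":0,"z":0,"turn":0},{"x":0,"y":0,"z":0,"turn":0},{"x":0,"y":0,"z":0,"turn":0},{"x":0,"y":0,"z":0,"turn":0},{"x":0,"y":0,"z":0,"turn":0},{"x":0,"y":0,"z":0,"turn":0},{"x":0,"y":0,"z":0,"turn":0},{"x":0,"y":0,"z":0,"turn":0}]'
python3 - <<'E'
from station import imaging
import cv2,numpy as np
a=imaging.capture("wrist")["img"];t=imaging.capture("top")["img"][155:295,295:425]
cv2.imwrite("pics/w1.png",np.hstack([cv2.resize(a,(400,300)),cv2.resize(t,None,fx=3,fy=3,interpolation=3)[:300] if 0 else cv2.resize(t,(280,300),interpolation=3)]))
E
```

```text
time_s: 4.1
eef_pos: [0.4741, -0.1032, 0.1683]
tcp_rot: [[0.996, -0.092, 0.001], [-0.092, -0.996, 0.001], [0.001, -0.001, -1.0]]
force: [-0.1, 0.2, -0.9]
opening: 0.0002
gripper_force: 0.0
time_s: 5.1
eef_pos: [0.4733, -0.1054, 0.1687]
tcp_rot: [[0.995, -0.095, -0.0], [-0.095, -0.995, 0.0], [-0.0, -0.0, -1.0]]
force: [-0.8, 0.4, -0.6]
opening: 0.0006
gripper_force: 0.0
```

View pics/w1.png

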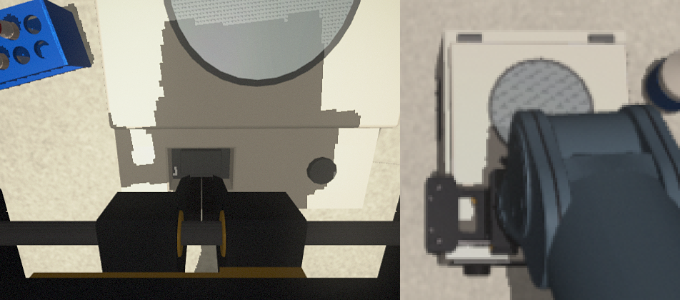

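The wrist view shows the well centred near column 201 and the fingertips at column 202, just in front of it. I'll overlay the predicted well outline and TCP on a crop to check the offset.

```bash
python3 - <<'E'
from station import imaging,manip
import cv2,numpy as np
c=imaging.capture("wrist");o=manip.get_obs()
K=np.array([[c["fx"],0,c["cx"]],[0,c["fy"],c["cy"]],[0,0,1]])
pr=lambda P:cv2.projectPoints(np.array(P,float),np.array(c["rvec"],float),np.array(c["tvec"],float),K,None)[0][:,0]
p=np.array([.56286,-.14765,-.09496]);C,S=np.cos(p[2]),np.sin(p[2])
w=lambda x,y,z:(p[0]+C*x-S*y,p[1]+S*x+C*y,z)
W=pr([w(-.072,.061,.144),w(-.072,.009,.144),w(-.108,.009,.144),w(-.108,.061,.144)])
print(W.round(1).tolist(),pr([w(-.09,-.06,.149),w(-.05,.0,.167),o["eef_pos"]]).round(1).tolist())
i=c["img"].copy()
x0,y0=150,160;z=3
i=cv2.resize(i[y0:y0+160,x0:x0+260],None,fx=z,fy=z,interpolation=3)
cv2.polylines(i,[((W-[x0,y0])*z).astype(int)],True,(0,255,0),1)
cv2.imwrite("pics/w2.png",i)
E
```

```text
[[231.0, 207.4], [325.5, 207.3], [323.2, 266.5], [233.8, 266.6]] [[450.6, 241.0], [353.3, 176.2], [280.8, 262.7]]
```

View pics/w2.png

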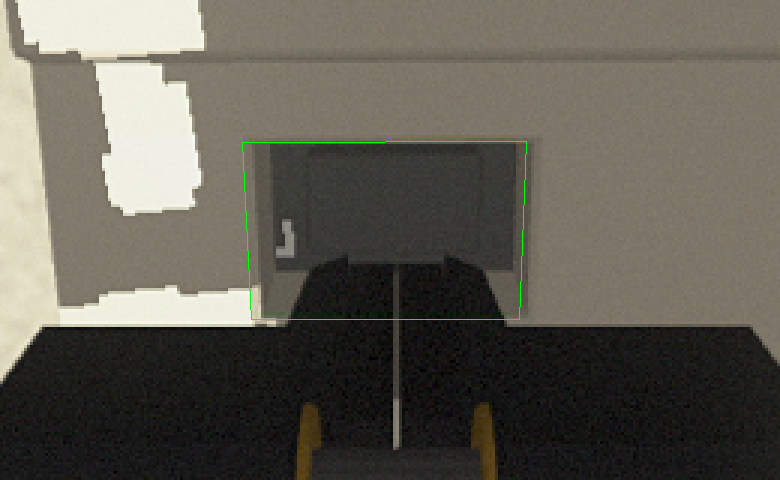

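The well lies about 2 mm further to -y than predicted, so the fingers are already centred in y and 3 mm towards the front, as I wanted. Now descend and press.

```bash
python3 -m pendant '[{"x":0,"y":0,"z":0.8,"turn":0},{"x":0,"y":0,"z":0.7,"turn":0},{"x":0,"y":0,"z":0.4,"turn":0},{"x":0,"y":0,"z":0.1,"turn":0},{"x":0,"y":0,"z":0.1,"turn":0},{"x":0,"y":0,"z":0.05,"turn":0},{"x":0,"y":0,"z":0.05,"turn":0},{"x":0,"y":0,"z":0,"turn":0}]'
```

```text
time_s: 6.25
eef_pos: [0.4733, -0.1054, 0.1248]
tcp_rot: [[0.995, -0.095, 0.0], [-0.095, -0.995, -0.0], [0.0, 0.0, -1.0]]
force: [-1.7, 0.2, 3.5]
opening: 0.0001
gripper_force: 1.9
```

```bash
python3 -m pendant '[{"x":0,"y":0,"z":0.05,"turn":0},{"x":0,"y":0,"z":0.05,"turn":0},{"x":0,"y":0,"z":0,"turn":0},{"x":0,"y":0,"z":0,"turn":0},{"x":0,"y":0,"z":0,"turn":0},{"x":0,"y":0,"z":0,"turn":0},{"x":0,"y":0,"z":0,"turn":0},{"x":0,"y":0,"z":0,"turn":0}]'
python3 - <<'E'
from station import imaging
import cv2,numpy as np
a=imaging.capture("scene")["img"][40:250,90:310]
cv2.imwrite("pics/s2.png",cv2.resize(a,None,fx=2,fy=2))
E
```

```text
time_s: 7.25
eef_pos: [0.4737, -0.1055, 0.1229]
tcp_rot: [[0.995, -0.095, 0.001], [-0.095, -0.995, -0.0], [0.001, 0.0, -1.0]]
force: [-2.2, 0.7, 6.2]
opening: 0.0003
gripper_force: 2.8
```

View pics/s2.png

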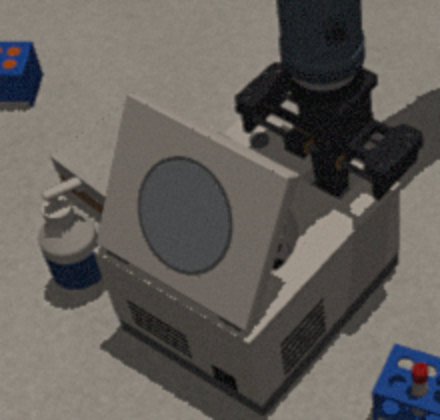

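The lid has sprung up to about 1 rad and the body has not moved. I'll lift the fingers straight out, then move across to the lid's middle.

```bash
python3 -m pendant '[{"x":0,"y":0,"z":-0.5,"turn":0},{"x":0,"y":0,"z":-1,"turn":0},{"x":0,"y":0,"z":-1,"turn":0},{"x":0,"y":0,"z":-1,"turn":0},{"x":0,"y":0,"z":-1,"turn":0},{"x":0,"y":0,"z":-1,"turn":0},{"x":0,"y":0,"z":-1,"turn":0},{"x":0,"y":0,"z":-0.5,"turn":0}]'
python3 -m pendant '[{"x":0,"y":0.6,"z":0,"turn":0},{"x":0,"y":0.6,"z":0,"turn":0},{"x":0.5,"y":0.5,"z":0,"turn":0},{"x":1,"y":0,"z":0,"turn":0},{"x":1,"y":0,"z":0,"turn":0},{"x":1,"y":0,"z":0,"turn":0},{"x":0,"y":0,"z":0,"turn":0},{"x":0,"y":0,"z":0,"turn":0}]'
python3 - <<'E'
from station import imaging
import cv2,numpy as np
c=imaging.capture("wrist");print(-cv2.Rodrigues(np.array(c["rvec"],float))[0].T@np.array(c["tvec"]))
a=imaging.capture("scene")["img"][20:250,90:330]
cv2.imwrite("pics/s3.png",cv2.resize(a,None,fx=2,fy=2))
E
```

```text
time_s: 8.3
eef_pos: [0.474, -0.1055, 0.2641]
tcp_rot: [[0.995, -0.095, 0.002], [-0.095, -0.995, -0.0], [0.002, 0.0, -1.0]]
force: [-0.1, -0.3, 1.4]
opening: 0.0006
gripper_force: 0.0
time_s: 9.3
eef_pos: [0.5391, -0.1462, 0.2621]
tcp_rot: [[0.995, -0.096, -0.001], [-0.096, -0.995, 0.0], [-0.001, -0.0, -1.0]]
force: [-0.6, -0.2, -0.6]
opening: 0.0
gripper_force: 0.0
[ 0.61190667 -0.15356482  0.40736398]
```

View pics/s3.png

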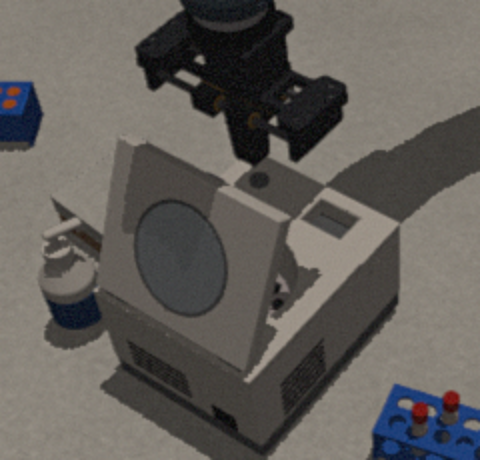

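The fingers hang in front of the raised lid at its middle, with the tips below its edge. Now push back gently.

```bash
python3 -m pendant '[{"x":0.7,"y":0,"z":0,"turn":0},{"x":0.7,"y":0,"z":0,"turn":0},{"x":0.6,"y":0,"z":0,"turn":0},{"x":0.3,"y":0,"z":0,"turn":0},{"x":0.3,"y":0,"z":0,"turn":0},{"x":0.3,"y":0,"z":0,"turn":0},{"x":0.3,"y":0,"z":0,"turn":0},{"x":0.3,"y":0,"z":0,"turn":0}]'
python3 -m pendant '[{"x":0.3,"y":0,"z":0,"turn":0},{"x":0.3,"y":0,"z":0,"turn":0},{"x":0.3,"y":0,"z":0,"turn":0},{"x":0.3,"y":0,"z":0,"turn":0},{"x":0.3,"y":0,"z":0,"turn":0},{"x":0.3,"y":0,"z":0,"turn":0},{"x":0.3,"y":0,"z":0,"turn":0},{"x":0.3,"y":0,"z":0,"turn":0}]'
```

```text
time_s: 10.4
eef_pos: [0.6098, -0.1525, 0.2628]
tcp_rot: [[0.995, -0.095, 0.0], [-0.095, -0.995, 0.0], [0.0, -0.0, -1.0]]
force: [0.4, 0.6, -0.3]
opening: 0.0005
gripper_force: 0.2
time_s: 11.4
eef_pos: [0.6581, -0.1568, 0.2633]
tcp_rot: [[0.995, -0.095, 0.001], [-0.095, -0.995, 0.0], [0.001, -0.0, -1.0]]
force: [-0.3, 2.2, 6.4]
opening: 0.0002
gripper_force: 3.5
```

```bash
python3 - <<'E'
from station import imaging,manip
import cv2,numpy as np
a=imaging.capture("scene")["img"][0:250,60:360]
cv2.imwrite("pics/s4.png",cv2.resize(a,None,fx=2.3,fy=2.3))
o=manip.get_obs();print(o["force"],o["ft_torque"])
E
```

```text
[0.96356816 1.62105596 4.54433927] [ 0.34779284 -0.28894517  0.06255174]
```

View pics/s4.png

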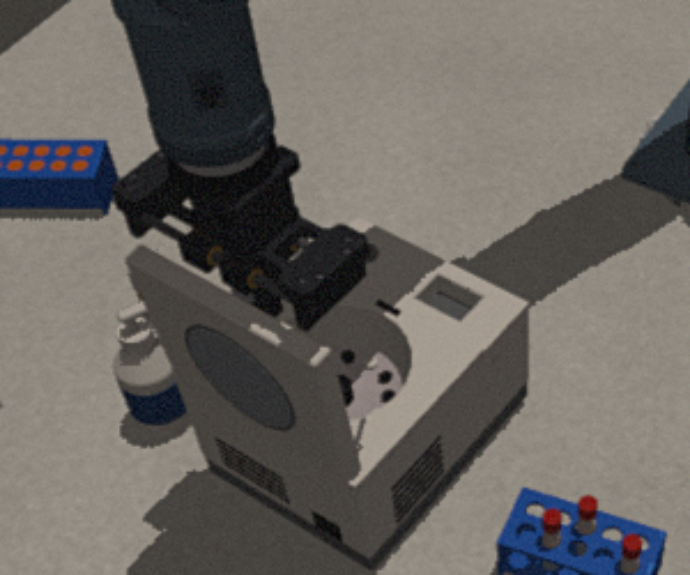

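The lid is close to upright, and its edge is just touching the gripper's finger carriers (about 5 N upwards). I'll back off, raise 16 mm and push on.

```bash
python3 -m pendant '[{"x":-0.5,"y":0,"z":0,"turn":0},{"x":-0.5,"y":0,"z":0,"turn":0},{"x":0,"y":0,"z":-0.4,"turn":0},{"x":0,"y":0,"z":-0.4,"turn":0},{"x":0.4,"y":0,"z":0,"turn":0},{"x":0.4,"y":0,"z":0,"turn":0},{"x":0.4,"y":0,"z":0,"turn":0},{"x":0.2,"y":0,"z":0,"turn":0}]'
python3 -m pendant '[{"x":0.2,"y":0,"z":0,"turn":0},{"x":0.2,"y":0,"z":0,"turn":0},{"x":0.2,"y":0,"z":0,"turn":0},{"x":0.2,"y":0,"z":0,"turn":0},{"x":0,"y":0,"z":0,"turn":0},{"x":0,"y":0,"z":0,"turn":0},{"x":0,"y":0,"z":0,"turn":0},{"x":0,"y":0,"z":0,"turn":0}]'
```

```text
time_s: 12.45
eef_pos: [0.6657, -0.1578, 0.2782]
tcp_rot: [[0.995, -0.095, -0.001], [-0.095, -0.995, 0.0], [-0.001, -0.0, -1.0]]
force: [-0.4, 0.4, 0.5]
opening: 0.0007
gripper_force: 0.0
time_s: 13.45
eef_pos: [0.6796, -0.1594, 0.2782]
tcp_rot: [[0.995, -0.095, -0.004], [-0.095, -0.995, 0.0], [-0.004, 0.0, -1.0]]
force: [-6.3, 1.1, 1.1]
opening: 0.0006
gripper_force: 3.4
```

The fingers are now at the stop position with about 6 N against them. I'll back off and rise clear.

```bash
python3 -m pendant '[{"x":-0.5,"y":0,"z":0,"turn":0},{"x":-1,"y":0,"z":0,"turn":0},{"x":-1,"y":0,"z":0,"turn":0},{"x":-1,"y":0,"z":-0.5,"turn":0},{"x":-1,"y":0,"z":-1,"turn":0},{"x":-1,"y":0,"z":-1,"turn":0},{"x":-1,"y":0,"z":-1,"turn":0},{"x":-1,"y":0,"z":0,"turn":0}]'
python3 -m pendant '[{"x":-1,"y":0,"z":0,"turn":0},{"x":-1,"y":0,"z":0,"turn":0},{"x":0,"y":0,"z":0,"turn":0},{"x":0,"y":0,"z":0,"turn":0},{"x":0,"y":0,"z":0,"turn":0},{"x":0,"y":0,"z":0,"turn":0},{"x":0,"y":0,"z":0,"turn":0},{"x":0,"y":0,"z":0,"turn":0}]'
python3 -m pendant '[{"x":0,"y":0,"z":0,"turn":0},{"x":0,"y":0,"z":0,"turn":0},{"x":0,"y":0,"z":0,"turn":0},{"x":0,"y":0,"z":0,"turn":0},{"x":0,"y":0,"z":0,"turn":0},{"x":0,"y":0,"z":0,"turn":0},{"x":0,"y":0,"z":0,"turn":0},{"x":0,"y":0,"z":0,"turn":0}]'
python3 - <<'E'
import sys,io,contextlib
with contextlib.redirect_stdout(io.StringIO()): from fit import proj,w
from station import imaging
import cv2,numpy as np
a=imaging.capture("scene")["img"];x0,y0=60,0;z=2.3
i=cv2.resize(a[0:250,60:360],None,fx=z,fy=z)
p=np.array([.56286,-.14765,-.09496])
for th,col in((1.75,(0,255,0)),(1.55,(0,0,255))):
    c,s=np.cos(th),np.sin(th)
    L=[(.108-.158*c+.02*s*1,yy,.147+.158*s+.02*c) for yy in(.095,-.095)]
    q=(proj("scene",w(p,np.array(L)))-[x0,y0])*z;cv2.polylines(i,[q.astype(int)],False,col,1)
cv2.imwrite("pics/s5.png",i)
E
```

```text
time_s: 14.45
eef_pos: [0.5322, -0.1452, 0.3508]
tcp_rot: [[0.995, -0.095, 0.005], [-0.095, -0.995, -0.001], [0.005, 0.001, -1.0]]
force: [-0.5, 1.0, -0.4]
opening: 0.0004
gripper_force: 0.0
time_s: 15.45
eef_pos: [0.492, -0.1413, 0.3486]
tcp_rot: [[0.995, -0.095, -0.0], [-0.095, -0.995, 0.0], [-0.0, -0.0, -1.0]]
force: [0.2, -0.9, -0.2]
opening: 0.0003
gripper_force: 0.0
time_s: 16.45
eef_pos: [0.492, -0.1413, 0.3487]
tcp_rot: [[0.995, -0.095, -0.0], [-0.095, -0.995, -0.0], [-0.0, 0.0, -1.0]]
force: [0.8, -1.2, -0.3]
opening: 0.0005
gripper_force: 0.0
```

View pics/s5.png

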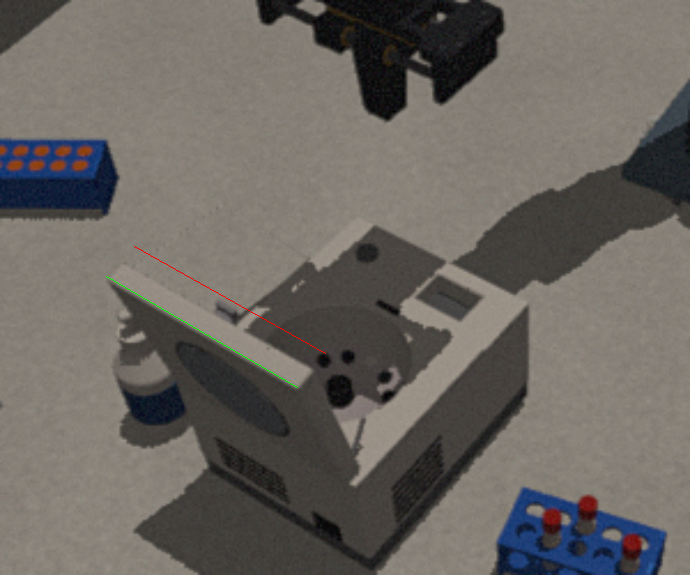

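The lid's rear top edge, from (110,278) to (297,387), lies on the predicted 1.75 rad line, so it is fully open. The robot is clear and the neighbouring objects are undisturbed.

```bash
python3 -c "
from station import ticket
print(ticket.hand_in())"
```

```text
the job is handed in; nothing more can be done
None
```

I opened the centrifuge with the release key and pushed the lid back to its stop at about 1.75 rad; the start key was not pressed, the neighbouring objects were not touched, and the job is handed in.

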